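# Key the strainer cap onto the spray gun and hold it home

### The job

Pick up the knurled strainer cap from the rubber pad and set it over the inlet spigot of the spray gun on the bench stand. Turn it until its hidden keyway drops over the spigot's pin, then push it fully home against the sprung seal and finish while still gripping it and holding it down there. Leave the other things on the bench where they are.

Things in the scene. Friction and masses are not known exactly. Their poses are not given: they have to be found in the camera images.
- cap: Strainer cap: blue and dark knurled ring, its top closed by brass mesh, 48 mm across its sixteen flats (one faces +y), 36 mm high, 0.1 to 0.2 kg, standing upright on the pad. Origin at the centre of its underside, z up. Open below: bore 26 mm in diameter, 33 mm deep, with one keyway in its wall, on the cap's own +y side.
- dot (a point): Yellow dot on the cap's top rim, 20 mm from its axis, straight above the hidden keyway: a slot 9 mm wide inside the bore, 17 mm high from the underside, reaching 20.5 mm from the axis. At the start the dot lies within 25 degrees of the world +y direction from the cap's axis.
- gun: Aluminium spray gun clamped on a fixed stand, base 110 x 130 x 12 mm. Origin on the bench, on the axis of the upright inlet spigot; z up, +y towards the nozzle (brass air cap), which points within 20 degrees of world +y. The gun reaches 88 mm to +y and 105 mm to -y of the axis; its barrel's top is 141 mm, nozzle's 146 mm above the bench.
- spigot_top (a point): Centre of the top of the steel inlet spigot, 187 mm above the bench. The spigot is 10 mm in diameter here, tapers out to 21 mm at 180 mm height and is straight below. A black seal ring, 42 mm in diameter, lies around it, its top at 165 mm.
- pin_level (a point): Point on the spigot's axis level with the pin's upper side, 171 mm above the bench. The pin is a steel rod 5 mm thick, level, out to 18 mm from the axis, pointing anywhere within 40 degrees either side of the nozzle's direction. The cap's underside stops here on the pin unless its keyway is over it (within about 7 degrees); then it drops to the seal at 165 mm. Home is 157 mm.
- seal (a joint): Travel of the black sprung seal ring around the spigot: 0 m is up, grows as it is pushed down to a firm stop at 0.008 m (fully home). It pushes back with 4 N at 0 and 8 N at the stop, so the cap rises again if it is not held.
- pad: Fixed black rubber pad, 120 x 120 x 6 mm, on which the cap stands. Origin at the centre of its underside.
- screwdriver: Bystander, leave it: a screwdriver lying on the bench between the stand and the pad. Origin at the centre of its underside.
- strip: Bystander, leave it: a flat aluminium strip, 30 x 200 x 4 mm. Origin at the centre of its underside.
- tin: Bystander, leave it: a round paint tin, 84 mm across, 110 mm high. Origin at the centre of its underside.
- mixcup: Bystander, leave it: a white plastic mixing cup, 80 mm across, 85 mm high. Origin at the centre of its underside.
- brush: Bystander, leave it: a wooden wire brush, 36 x 170 x 46 mm. Origin at the centre of its underside.
- adapter: Bystander, leave it: a plain brass ring, 40 mm across, 14 mm high. Origin at the centre of its underside.
- thinner: Bystander, leave it: an orange bottle, 64 mm across, 160 mm high. Origin at the centre of its underside.
Things that resemble listed ones, but are neither listed nor needed, are in the scene too. Of the things that look like the cap, the middle-sized one is meant.

How it is judged:
On the way, in this order (a step that is already met when the one before it is completed fails the run):
1. the cap is lifted clear of the pad (height (world z) of cap above 0.05 m), for 0.1 s.
2. the cap is threaded over the spigot (horizontal distance between cap and gun below 0.006 m and z of cap in the frame of gun below 0.183 m).
3. the keyway is over the pin and the cap is pushed home (z of cap in the frame of gun below 0.1605 m and value of joint seal above 0.0055 m), for 0.2 s.
At the end, for the whole second after the job is handed in: The cap sits upright (within 7 degrees) over the spigot, its axis within 4 mm of the spigot's, its keyway over the pin, its underside at most 160.5 mm above the bench and the seal ring pushed down at least 5.5 of its 8 mm, still, and the fingers are still on it with more than 2 N, holding it down (all of step 3 and horizontal distance between cap and gun below 0.004 m and angle between cap's own z axis and vertical below 0.12 rad and linear speed of cap below 0.02 m/s and contact force between the fingers and cap above 2 N); the arm keeps its last pose, push and grip.
It fails at once if one of the other things on the bench is pushed more than 30 mm (distance of any of screwdriver, strip, tin, mixcup, brush, adapter, thinner from where it was at the start of the episode above 0.03 m).
It also fails if it takes over 51 s, if anything falls off the work surface, if the arm or the gripper's body presses on something with over 40 N, if the wrist force passes 120 N, or if a joint passes its speed limit or range.

### The arm

A 6-joint arm with a two-finger parallel gripper is mounted at the origin on the work surface. World frame = base frame: x ahead of the robot, y to its left, z up, the work surface at z = 0. Lengths are in m, angles in rad, forces in N, time in s.
With the tool pointing down it reaches from about 0.275 to 0.975 m from the base axis. Payload 8.4 kg.
Tool frame: the origin (TCP) lies midway between the tips of the shut fingers; the grasp point (between the pads) lies 19 mm behind it (ctrl.pinch_z is the distance from the TCP to the grasp point, in m); z points along the fingers, y is the line along which they close (so a half turn about z gives the same grasp; the last joint's range is limited). The gripper opens to 92 mm and grips with 3 to 60 N. Pads are 20 mm wide; open, the fingers measure 128 mm over their backs; the gripper's body (75 mm by 189 mm) begins 69 mm behind the grasp point.
Start: joints at [-1.23, 0.353, 1.633, -0, 1.155, -0.002], TCP at [0.21, -0.589, 0.215] pointing down, gripper open.
Joint ranges: [-2.63, 2.63], [-0.92, 2.1], [0.06, 2.66], [-1.3, 4.44], [0, 2.69], [-3.02, 3.02]. Speed limits (rad/s): [2.22, 2.22, 2.79, 3.14, 3.14, 3.14].

### API

Orientations are given as a unit quaternion [x, y, z, w].
In Python, from rig import ctrl gives the robot as it stands.
- The arm moves only by the tool move_arm, never from a script. Its arguments are lists of equal length, an entry for each row: "dp": the shift along the tool's x, y, z in m, a list of three; "dr": the turn, a rotation vector about the tool's x, y, z in rad, a list of three. In form: {"dp": [[dx, dy, dz], ...], "dr": [[rx, ry, rz], ...]}. A call has exactly 5 rows; each row is the pose to reach, as a shift and turn from the pose commanded when the call began, along the tool's axes at that moment; what a row does not reach only later rows make up. A row lasts 1/8 s, in which the tool goes at most 62.5 mm and 10.7 degrees, less where a joint would pass 70% of its speed; a pose out of reach is approached as far as the arm can. A call with a gripper value outside its range is refused whole. "fingers" is the finger opening in m, from 0 to 0.0919, set as the call begins (left out, the last holds). The fingers move at their own pace and stop on an object; "grip_force" is the grip in N (left out, the last holds). Time passes only in rows, so rows that repeat a pose let the fingers close, or fill a call up. It gives the time, the measured TCP pose, the force, the opening and the grip force at its end, in the units of the state.
- ctrl.get_state(): the state, without advancing time (a new reading comes with each control period).
- ctrl.get_image(name): name is "side" or "top"; returns a dict with "color" (400x640x3 uint8, red, green, blue), "K" (3x3 intrinsics, pixels), "cam_to_world" (4x4, takes a point from camera to world coordinates). Camera axes: x right, y down, z forward; pixel columns grow to the right and rows downward; lengths in m; the calibration is good to about 2 mm. A picture is of the moment at which its call begins. There is no depth.
- ctrl.job_done(): hands the job in; it is judged then, once.
The state is a dict: "time_s": time; "joint_positions": joint angles; "joint_velocities": joint speeds; "joint_torque": joint torques, N m; "tool_pos": TCP position; "orientation": TCP orientation; "contact_force": force on the tool from outside, world axes, zero at the start; "ft_torque": the same for the moment, N m; "width": finger opening in m; "grip_force": force on a finger pad.
Only numpy, scipy, OpenCV 4.12 (cv2) and the standard library are available. Lean on these libraries where they do the work, as an engineer would, in place of code of your own. Each camera call takes 0.05 s, during which the arm holds its last target. There are 200 camera calls.

## Working session

There is one attempt and no reset: what is moved stays moved. The work goes in short steps, Python scripts to look and compute and a tool call to move; the robot and the scene stay as the last step left them, time stands still between calls to the robot, and variables do not carry over. Pictures are saved under pics/ and viewed, at most 10 in all, crops included, and the job is handed in when it is done.

Besides the shell and the picture viewer there is one more tool, called after ">>>" as name(argument=value, ...), one argument or row to a line, values as JSON. move_arm: Moves the arm, as the interface text tells. Its arguments: {"type":"object","properties":{"dp":{"type":"array","items":{"type":"array","items":{"type":"number"}}},"dr":{"type":"array","items":{"type":"array","items":{"type":"number"}}},"fingers":{"type":"number"},"grip_force":{"type":"number"}},"required":["dp","dr"]}

```bash
mkdir -p pics
cat > h.py <<'E'
import numpy as np,cv2
from rig import ctrl
def snap(n,f):
    d=ctrl.get_image(n); cv2.imwrite(f'pics/{f}.png',d['color'][:,:,::-1]); np.savez(f'pics/{f}.npz',K=d['K'],T=d['cam_to_world']); return d
def onz(f,uv,z):
    d=np.load(f'pics/{f}.npz'); r=d['T'][:3,:3]@np.linalg.solve(d['K'],[*uv,1]); c=d['T'][:3,3]; return c+r*(z-c[2])/r[2]
def proj(f,p):
    d=np.load(f'pics/{f}.npz'); q=d['K']@(d['T'][:3,:3].T@(np.array(p)-d['T'][:3,3])); return q[:2]/q[2]
def crop(f,o,x0,x1,y0,y1,s):
    im=cv2.imread(f'pics/{f}.png')[y0:y1,x0:x1]; cv2.imwrite(f'pics/{o}.png',cv2.resize(im,None,fx=s,fy=s,interpolation=cv2.INTER_CUBIC))
E
python3 - <<'E'
from h import *
for n in('top','side'):
    d=snap(n,n+'0'); print(d['K'].tolist(),d['cam_to_world'].round(3).tolist())
s=ctrl.get_state(); print(s)
a=cv2.imread('pics/top0.png');b=cv2.imread('pics/side0.png')
E
```

```text
[[411.3296093421382, 0.0, 316.99667019145403], [0.0, 411.3296093421382, 198.34646930021788], [0.0, 0.0, 1.0]] [[0.041, -0.976, 0.212, 0.289], [-0.999, -0.04, 0.01, 0.001], [-0.001, -0.212, -0.977, 1.439], [0.0, 0.0, 0.0, 1.0]]
[[434.24170771288027, 0.0, 317.98536405970304], [0.0, 434.24170771288027, 200.95230742104232], [0.0, 0.0, 1.0]] [[-0.936, -0.264, 0.232, 0.305], [-0.351, 0.667, -0.657, 0.811], [0.018, -0.696, -0.717, 0.982], [0.0, 0.0, 0.0, 1.0]]
{'time_s': 0.1, 'joint_positions': array([-1.23038428e+00,  3.53566226e-01,  1.63404580e+00, -3.49434310e-05,
        1.15520658e+00, -2.40080863e-03]), 'joint_velocities': array([-0.00013802, -0.00094814, -0.00137985, -0.00090579, -0.00031313,
       -0.0009234 ]), 'joint_torque': array([-6.99117572e-04, -5.94906986e+01, -3.34932625e+01,  6.99553848e-02,
        1.84087880e-02, -2.49144534e-05]), 'tool_pos': array([ 0.20992744, -0.58822132,  0.21395265]), 'orientation': array([ 9.85344459e-01,  1.70575263e-01, -1.18856208e-04, -6.01553525e-04]), 'contact_force': array([-0.02916819,  0.81023432, -0.68812499]), 'ft_torque': array([ 0.03354704, -0.03940912,  0.00037969]), 'grip_force': 0.0, 'width': 0.09198385874081405}
```

View pics/top0.png

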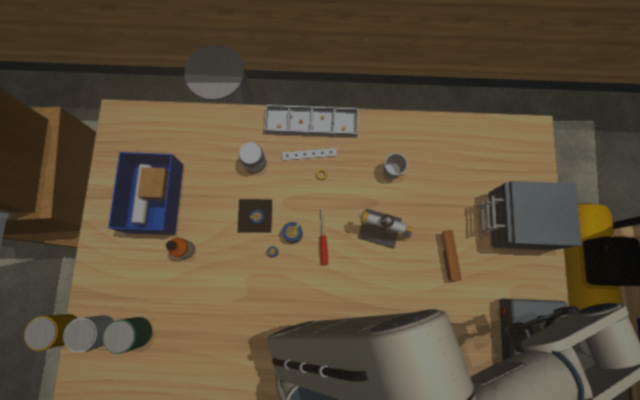

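View pics/side0.png

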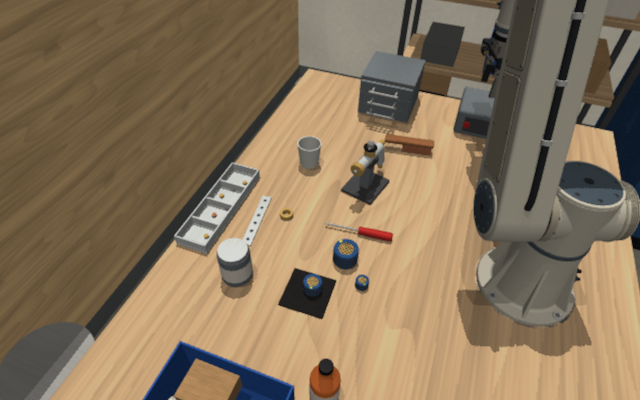

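The views show three cap lookalikes: on the pad at top (257,216) / side (313,285), a large one at top (291,233) / side (346,252), and a small one at top (272,252) / side (362,282). The middle-sized one, on the pad, is the target. The gun is at top (382,224) / side (370,165). Next is one close composite crop.

Run:
```python
from h import *
t=cv2.imread('pics/top0.png');s=cv2.imread('pics/side0.png')
def c(im,x,y,w,h,W,H): return cv2.resize(im[y:y+h,x:x+w],(W,H),interpolation=cv2.INTER_CUBIC)
a=np.hstack([c(t,237,199,40,30,400,300),c(s,293,267,40,30,400,300)])
b=np.hstack([c(t,352,196,64,48,400,300),c(s,338,137,64,48,400,300)])
cv2.imwrite('pics/c1.png',np.vstack([a,b]))
```

```text
(no output)
```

View pics/c1.png

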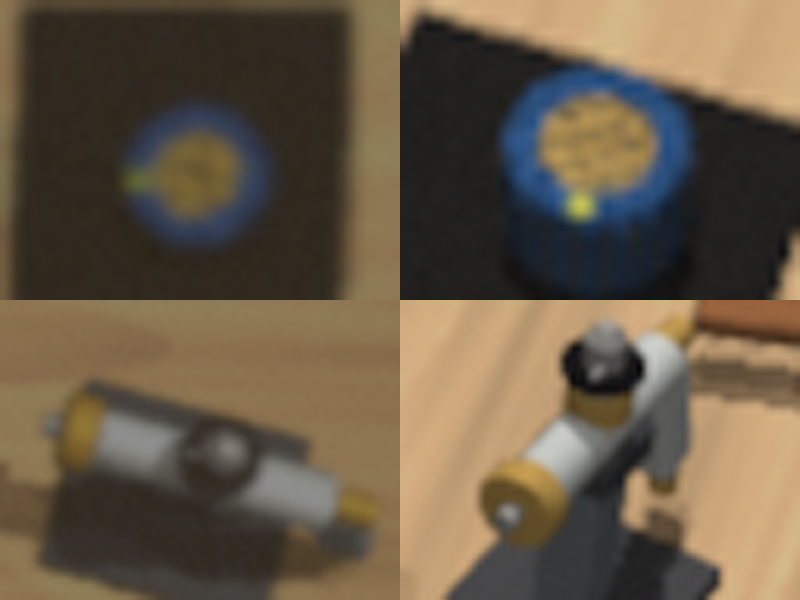

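The crop shows the pad cap as blue with a yellow dot, at top (256.5,216.1) with the dot at (250.2,216.6), and at side (312.7,281.2) with the dot at (310.8,287.2). The spigot tip is at top (388.1,218.5) / side (370.4,140.6).

Run:
```python
from h import *
for f,c,d in(('top0',(256.45,216.05),(250.15,216.55)),('side0',(312.25,280.75),(310.75,287.15))):
    C=onz(f,c,.042);D=onz(f,d,.042);v=D-C;print(f,'cap',C,'dot',D,np.linalg.norm(v),'ang from +y (ccw)',np.degrees(np.arctan2(-v[0],v[1])))
print('pad',onz('top0',(255,216),0.006))
for f,t,r,n in(('top0',(388.1,218.5),(387.1,221.5),(365,214.5)),('side0',(370.4,140.9),(370.1,146.2),None)):
    print(f,'tip',onz(f,t,.187),'ring',onz(f,r,.165))
# nozzle: top air cap centre crop(82,433) tail (355,505); axis z ~ .13
A=onz('top0',(352+13.1-.4,196+20.9-.4),.125);B=onz('top0',(352+56.8-.4,196+33-.4),.125);v=A-B
print('gun yaw',A,B,np.degrees(np.arctan2(-v[0],v[1])))
A=onz('side0',(338+(510-400)/6.25-.4,137+(515-300)/6.25-.4),.125);print('nozzle side',A)
s=cv2.imread('pics/side0.png')[137:157,358:384]
t=cv2.imread('pics/top0.png')[208:232,374:402]
o=[cv2.resize(cv2.convertScaleAbs(i,alpha=1.8,beta=0),(400,400),interpolation=cv2.INTER_CUBIC) for i in(s,t)]
cv2.imwrite('pics/c2.png',np.hstack(o))
```

```text
top0 cap [0.52043036 0.22071203 0.042     ] dot [0.51780304 0.24226311 0.042     ] 0.021710637713736398 ang from +y (ccw) 6.950709931368915
side0 cap [0.52270956 0.22239946 0.042     ] dot [0.51935971 0.24164066 0.042     ] 0.019530621536363854 ang from +y (ccw) 9.876070775659494
pad [0.52637124 0.23149819 0.006     ]
top0 tip [ 0.50530663 -0.20804976  0.187     ] ring [ 0.4994682  -0.20864099  0.165     ]
side0 tip [ 0.50471559 -0.20583372  0.187     ] ring [ 0.50411061 -0.20885805  0.165     ]
gun yaw [ 0.51950044 -0.14269178  0.125     ] [ 0.48577712 -0.2838048   0.125     ] -13.440510975668948
nozzle side [ 0.52311585 -0.1296655   0.125     ]
```

View pics/c2.png

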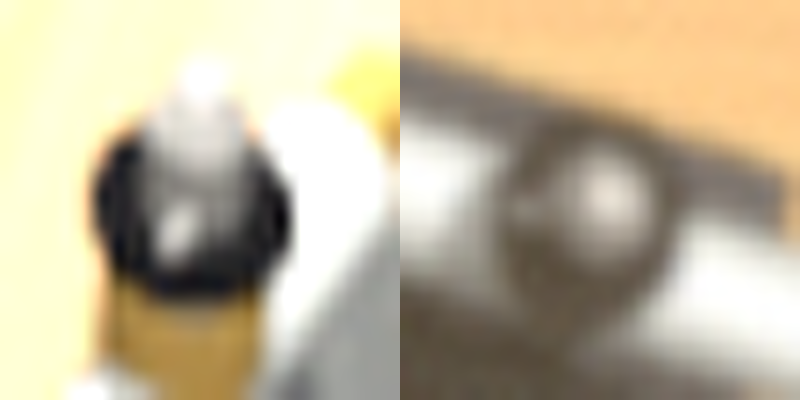

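The contrast crop shows the pin as a light streak: its end is near side (368.7,148.8) and top (382.2,219.8). I'll fit the yaw and check the cap position.

Run:
```python
from h import *
from scipy.optimize import least_squares
ob=[('side0',(370.4,140.7),0,.187),('top0',(388.1,218.5),0,.187),('side0',(368.7,148.6),.016,.1695),('top0',(382.0,219.8),.016,.1695)]
def r(p):
    R=[]
    for f,uv,d,z in ob: R+=list(proj(f,[p[0]-d*np.sin(p[2]),p[1]+d*np.cos(p[2]),z])-uv)
    return R
s=least_squares(r,[.505,-.207,0]);print(s.x,np.degrees(s.x[2]),np.round(s.fun,2))
for a in(-50,-30,-15,0,15,25):
    q=np.radians(a);P=[.5048-.016*np.sin(q),-.2075+.016*np.cos(q),.1695];print(a,proj('side0',P),proj('top0',P))
print(proj('side0',[.5048,-.2075,.187]),proj('top0',[.5048,-.2075,.187]))
# blob masks of the blue cap top+dots in side
for f,b in(('side0',(293,333,267,297)),('top0',(237,277,199,229))):
    im=cv2.imread(f'pics/{f}.png')[b[2]:b[3],b[0]:b[1]].astype(int)
    B,G,R=im[...,0],im[...,1],im[...,2]
    for n,m in(('mesh',(R>B+20)&(R>70)&(R-G>15)),('yel',(G-B>50)&(R-G<15)&(R>75))):
        m=m&((np.hypot(*(np.indices(m.shape)-np.array([14 if f[0]=='s' else 17,20])[:,None,None])))<9)
        y,x=np.nonzero(m);print(f,n,len(x),x.mean()+b[0],y.mean()+b[2], onz(f,(x.mean()+b[0],y.mean()+b[2]),.042)[:2])
```

```text
[ 0.50517726 -0.20758969  0.09312962] 5.335934093338937 [ 0.01 -0.18 -0.15  0.04  0.12 -0.17 -0.1  -0.08]
-50 [365.00871932 146.27731655] [383.71219502 215.57229219]
-30 [366.04854643 147.31528595] [382.56030382 216.86739751]
-15 [367.14872361 147.93636834] [382.03962927 218.06412515]
0 [368.44147585 148.37291633] [381.85501485 219.36514758]
15 [369.83717515 148.59391345] [382.01970595 220.68204071]
25 [370.77684771 148.61304691] [382.31932818 221.52428327]
[370.52539677 140.56898947] [387.92072961 218.65505203]
side0 mesh 82 312.5 280.3292682926829 [0.52257104 0.22097747]
side0 yel 6 310.5 287.0 [0.52010987 0.24145625]
top0 mesh 31 256.4516129032258 215.83870967741936 [0.52116683 0.2207597 ]
top0 yel 0 nan nan [nan nan]<stdin>:18: RuntimeWarning: Mean of empty slice.
  ret = ret.dtype.type(ret / rcount)
```

```bash
cat >> h.py <<'E'
from scipy.spatial.transform import Rotation as Ro
def plan(p,yaw=None):
    "shift/turn in tool axes to TCP p (tool down, tool y at world yaw deg)"
    s=ctrl.get_state(); R=Ro.from_quat(s['orientation'])
    if yaw is None: y=R.as_matrix()[:,1]; yaw=np.degrees(np.arctan2(y[1],y[0]))
    a=np.radians(yaw); Y=np.array([np.cos(a),np.sin(a),0]);Z=np.array([0,0,-1.]);X=np.cross(Y,Z)
    T=Ro.from_matrix(np.c_[X,Y,Z]); w=s['width']
    print('t',s['time_s'],'pos',s['tool_pos'].round(4),'yaw',round(yaw,1),'j',s['joint_positions'].round(2),'F',s['contact_force'].round(1),'tq',s['ft_torque'].round(2),'w',round(w,4),'g',s['grip_force'])
    print('dp',R.inv().apply(np.array(p)-s['tool_pos']).round(4).tolist(),'dr',(R.inv()*T).as_rotvec().round(4).tolist())
E
python3 -c "
from h import *
plan([.522,.221,.35],30.5)"
```

```text
t 0.1 pos [ 0.2099 -0.5882  0.214 ] yaw 30.5 j [-1.23  0.35  1.63 -0.    1.16 -0.  ] F [-0.   0.8 -0.7] tq [ 0.03 -0.04  0.  ] w 0.092 g 0.0
dp [0.5659, -0.6574, -0.1353] dr [-0.0009, -0.0011, -1.7603]
```

>>> move_arm(
  dp=[
    [0,0,-0.06],
    [0.03,-0.03,-0.12],
    [0.566,-0.657,-0.135],
    [0.566,-0.657,-0.135],
    [0.566,-0.657,-0.135],
  ],
  dr=[
    [0,0,0],
    [0,0,0],
    [0,0,-1.76],
    [0,0,-1.76],
    [0,0,-1.76],
  ],
  fingers=0.0919,
)

```text
time_s: 0.72
tool_pos: [0.2927, -0.3791, 0.3309]
orientation: [0.898, 0.44, 0.0, -0.0]
contact_force: [1.3, 0.4, -0.3]
width: 0.0921
grip_force: 0.0
```

```bash
python3 -c "
from h import *
plan([.522,.221,.35],30.5)"
```

```text
t 0.725 pos [ 0.2927 -0.3791  0.3309] yaw 30.5 j [-0.92  0.02  1.78  0.    1.34 -0.26] F [ 1.3  0.4 -0.3] tq [-0.05 -0.03 -0.01] w 0.0921 g 0.0
dp [0.6146, -0.1868, -0.0189] dr [0.0002, -0.0002, -1.1923]
```

>>> move_arm(
  dp=[
    [0.615,-0.187,-0.019],
    [0.615,-0.187,-0.019],
    [0.615,-0.187,-0.019],
    [0.615,-0.187,-0.019],
    [0.615,-0.187,-0.019],
  ],
  dr=[
    [0,0,-1.192],
    [0,0,-1.192],
    [0,0,-1.192],
    [0,0,-1.192],
    [0,0,-1.192],
  ],
)

```text
time_s: 1.35
tool_pos: [0.4057, -0.0878, 0.3404]
orientation: [0.602, 0.798, 0.0, 0.0]
contact_force: [0.4, -0.9, 0.8]
width: 0.0917
grip_force: 0.0
```

```bash
python3 -c "
from h import *
plan([.522,.221,.20],30.5)"
```

```text
t 1.35 pos [ 0.4057 -0.0878  0.3404] yaw 30.5 j [-0.22 -0.1   1.88 -0.    1.36 -0.49] F [ 0.4 -0.9  0.8] tq [-0.05 -0.17  0.01] w 0.0917 g 0.0
dp [0.2651, 0.1965, 0.1404] dr [0.0004, 0.0003, -0.2544]
```

>>> move_arm(
  dp=[
    [0.265,0.196,0.1],
    [0.265,0.196,0.1],
    [0.265,0.196,0.1],
    [0.265,0.196,0.1],
    [0.265,0.196,0.1],
  ],
  dr=[
    [0,0,-0.254],
    [0,0,-0.254],
    [0,0,-0.254],
    [0,0,-0.254],
    [0,0,-0.254],
  ],
)

```text
time_s: 1.98
tool_pos: [0.5124, 0.1916, 0.2487]
orientation: [0.499, 0.867, -0.0, 0.0]
contact_force: [1.4, -0.8, -0.2]
width: 0.0923
grip_force: 0.0
```

>>> move_arm(
  dp=[
    [0,0,0],
    [0,0,0],
    [0,0,0],
    [0,0,0],
    [0,0,0],
  ],
  dr=[
    [0,0,0],
    [0,0,0],
    [0,0,0],
    [0,0,0],
    [0,0,0],
  ],
)

```text
time_s: 2.6
tool_pos: [0.5123, 0.1889, 0.25]
orientation: [0.499, 0.866, 0.0, 0.0]
contact_force: [0.1, -0.5, 0.3]
width: 0.092
grip_force: 0.0
```

```bash
python3 -c "
from h import *
plan([.522,.221,.10],30.5)"
```

```text
t 2.6 pos [0.5123 0.1889 0.25  ] yaw 30.5 j [ 0.35  0.2   1.76 -0.    1.18 -0.17] F [ 0.1 -0.5  0.3] tq [-0.03 -0.14 -0.02] w 0.092 g 0.0
dp [0.0229, 0.0243, 0.1501] dr [0.0008, 0.0002, -0.0074]
```

>>> move_arm(
  dp=[
    [0.023,0.024,0.0],
    [0.023,0.024,0.06],
    [0.023,0.024,0.12],
    [0.023,0.024,0.17],
    [0.023,0.024,0.17],
  ],
  dr=[
    [0,0,-0.007],
    [0,0,-0.007],
    [0,0,-0.007],
    [0,0,-0.007],
    [0,0,-0.007],
  ],
)

```text
time_s: 3.22
tool_pos: [0.5188, 0.2202, 0.0766]
orientation: [0.496, 0.868, -0.003, -0.002]
contact_force: [0.3, 0.4, 0.4]
width: 0.0922
grip_force: 0.0
```

Run:
```python
from h import *
plan([.522,.221,.011],30.5)
snap('side','s1');crop('s1','s1c',262,362,220,310,6)
print(proj('s1',[.522,.221,.042]))
```

```text
t 3.225 pos [0.5188 0.2202 0.0766] yaw 30.5 j [ 0.4   0.43  1.87  0.    0.85 -0.13] F [0.3 0.4 0.4] tq [-0.03 -0.16 -0.04] w 0.0922 g 0.0
dp [-0.001, 0.0037, 0.0656] dr [-0.0069, -0.0009, 0.0003]
[312.70481274 280.40443445]
```

View pics/s1c.png

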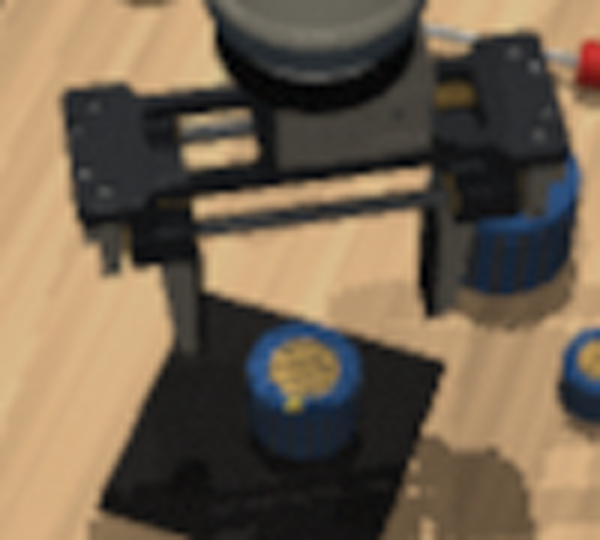

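The crop shows the open fingers straddling the cap, clear of the large lookalike. Descending and gripping.

>>> move_arm(
  dp=[
    [0,0,0.02],
    [0,0,0.04],
    [0,0,0.06],
    [0,0,0.069],
    [0,0,0.069],
  ],
  dr=[
    [0,0,0],
    [0,0,0],
    [0,0,0],
    [0,0,0],
    [0,0,0],
  ],
)

```text
time_s: 3.9
tool_pos: [0.5223, 0.2218, 0.0118]
orientation: [0.496, 0.868, 0.001, 0.0]
contact_force: [0.2, -0.7, 0.1]
width: 0.092
grip_force: 0.0
```

>>> move_arm(
  dp=[
    [0,0,0],
    [0,0,0],
    [0,0,0],
    [0,0,0],
    [0,0,0],
  ],
  dr=[
    [0,0,0],
    [0,0,0],
    [0,0,0],
    [0,0,0],
    [0,0,0],
  ],
  fingers=0.04,
  grip_force=30,
)

```text
time_s: 4.53
tool_pos: [0.5214, 0.2216, 0.0106]
orientation: [0.496, 0.868, 0.0, 0.0]
contact_force: [-1.3, -0.6, 1.6]
width: 0.0478
grip_force: 30.0
```

Run:
```python
from h import *
plan([.522,.221,.011],30.5)
```

```text
t 4.525 pos [0.5214 0.2216 0.0106] yaw 30.5 j [ 0.4   0.53  1.9   0.    0.71 -0.13] F [-1.3 -0.6  1.6] tq [ 0.04 -0.06  0.  ] w 0.0478 g 30.00018394261133
dp [-0.0008, 0.0002, -0.0004] dr [0.0001, 0.0, 0.0007]
```

>>> move_arm(
  dp=[
    [0,0,-0.02],
    [0,0,-0.06],
    [0,0,-0.12],
    [0,0,-0.18],
    [0,0,-0.24],
  ],
  dr=[
    [0,0,0],
    [0,0,0],
    [0,0,0],
    [0,0,0],
    [0,0,0],
  ],
)

```text
time_s: 5.15
tool_pos: [0.5209, 0.2213, 0.2523]
orientation: [0.496, 0.868, -0.0, -0.0]
contact_force: [-0.0, 1.0, -2.0]
width: 0.048
grip_force: 30.0
```

Run:
```python
from h import *
plan([.505,-.2075,.255],27.5)
```

```text
t 5.15 pos [0.5209 0.2213 0.2523] yaw 27.5 j [ 0.4   0.23  1.72 -0.    1.2  -0.13] F [-0.  1. -2.] tq [ 0.02 -0.22  0.02] w 0.048 g 29.999624614720233
dp [-0.3612, -0.2316, -0.0026] dr [-0.0004, -0.0, 0.053]
```

>>> move_arm(
  dp=[
    [-0.03,-0.02,-0.005],
    [-0.07,-0.045,-0.005],
    [-0.115,-0.075,-0.005],
    [-0.165,-0.106,-0.005],
    [-0.215,-0.138,-0.005],
  ],
  dr=[
    [0,0,0],
    [0,0,0],
    [0,0,0.053],
    [0,0,0.053],
    [0,0,0.053],
  ],
)

```text
time_s: 5.78
tool_pos: [0.5113, -0.0354, 0.2555]
orientation: [0.519, 0.855, 0.0, -0.0]
contact_force: [0.8, -0.1, -1.7]
width: 0.0478
grip_force: 30.0
```

>>> move_arm(
  dp=[
    [-0.05,-0.032,0],
    [-0.09,-0.058,0],
    [-0.125,-0.08,0],
    [-0.14,-0.09,0],
    [-0.14,-0.09,0],
  ],
  dr=[
    [0,0,0],
    [0,0,0],
    [0,0,0],
    [0,0,0],
    [0,0,0],
  ],
)

```text
time_s: 6.4
tool_pos: [0.4963, -0.1998, 0.2552]
orientation: [0.52, 0.854, 0.0, -0.0]
contact_force: [-0.7, 0.4, -1.5]
width: 0.0476
grip_force: 30.0
```

Run:
```python
from h import *
plan([.505,-.2075,.245],27.5)
```

```text
t 6.4 pos [ 0.4963 -0.1998  0.2552] yaw 27.5 j [-0.39  0.17  1.78  0.    1.19 -0.86] F [-0.7  0.4 -1.5] tq [ 0.03 -0.1  -0.01] w 0.0476 g 29.999633117113262
dp [-0.0108, 0.0042, 0.0102] dr [-0.0002, -0.0007, -0.0017]
```

>>> move_arm(
  dp=[
    [-0.011,0.004,0.01],
    [-0.011,0.004,0.01],
    [-0.011,0.004,0.01],
    [-0.011,0.004,0.01],
    [-0.011,0.004,0.01],
  ],
  dr=[
    [0,0,0],
    [0,0,0],
    [0,0,0],
    [0,0,0],
    [0,0,0],
  ],
)

```text
time_s: 7.02
tool_pos: [0.5053, -0.2072, 0.2457]
orientation: [0.519, 0.855, 0.0, 0.0]
contact_force: [-0.1, 0.6, -1.5]
width: 0.0473
grip_force: 30.0
```

Run:
```python
from h import *
plan([.505,-.2075,.20],27.5)
snap('side','s2');crop('s2','s2c',330,410,95,165,8)
im=cv2.imread('pics/s2.png')[95:165,330:410].astype(int);B,G,R=im[...,0],im[...,1],im[...,2]
p=proj('s2',[.505,-.2075,.276]);print(p)
q=np.indices(B.shape);near=np.hypot(q[0]+95-p[1],q[1]+330-p[0])<12
for n,m in(('mesh',(R>B+20)&(R>70)&(R-G>15)&near),('yel',(G-B>50)&(R-G<15)&(R>75)&near)):
    y,x=np.nonzero(m)
    if len(x): print(n,len(x),x.mean()+330,y.mean()+95,onz('s2',(x.mean()+330,y.mean()+95),ctrl.get_state()['tool_pos'][2]+.0314))
```

```text
t 7.025 pos [ 0.5053 -0.2072  0.2457] yaw 27.5 j [-0.39  0.2   1.77  0.    1.17 -0.87] F [-0.1  0.6 -1.5] tq [-0.03 -0.09  0.04] w 0.0473 g 29.999767077388242
dp [-0.0001, -0.0004, 0.0457] dr [0.0002, 0.0002, 0.0003]
[373.7762991  115.38046815]
mesh 22 374.1818181818182 114.68181818181819 [ 0.50452954 -0.20961884  0.27711002]
```

View pics/s2c.png

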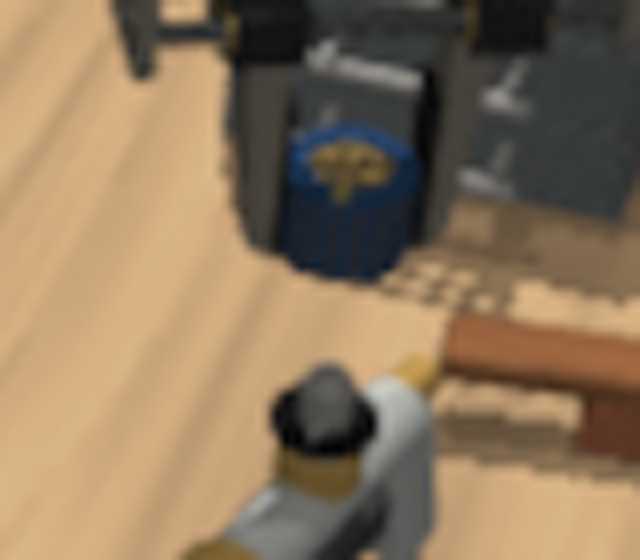

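The crop shows the cap held upright above the spigot: mesh at crop (350,163), dot at (340,195), spigot tip at (325,375). Descending and watching force.

>>> move_arm(
  dp=[
    [0,0,0.02],
    [0,0,0.035],
    [0,0,0.045],
    [0,0,0.055],
    [0,0,0.06],
  ],
  dr=[
    [0,0,0],
    [0,0,0],
    [0,0,0],
    [0,0,0],
    [0,0,0],
  ],
)

```text
time_s: 7.7
tool_pos: [0.5051, -0.2074, 0.185]
orientation: [0.519, 0.855, -0.0, -0.0]
contact_force: [-0.1, -0.3, -0.9]
width: 0.0476
grip_force: 30.0
```

>>> move_arm(
  dp=[
    [0,0,0.002],
    [0,0,0.004],
    [0,0,0.004],
    [0,0,0.004],
    [0,0,0.004],
  ],
  dr=[
    [0,0,0],
    [0,0,0],
    [0,0,0],
    [0,0,0],
    [0,0,0],
  ],
)

```text
time_s: 8.32
tool_pos: [0.5053, -0.2075, 0.1817]
orientation: [0.519, 0.855, 0.0, 0.0]
contact_force: [-0.0, -0.6, -1.3]
width: 0.0476
grip_force: 30.0
```

Run:
```python
from h import *
plan([.505,-.2075,.17],27.5)
```

```text
t 8.325 pos [ 0.5053 -0.2075  0.1817] yaw 27.5 j [-0.39  0.27  1.84 -0.    1.04 -0.87] F [-0.  -0.6 -1.3] tq [-0.02 -0.06 -0.02] w 0.0476 g 29.999792219605297
dp [0.0001, -0.0003, 0.0117] dr [0.0002, 0.0003, 0.0]
```

>>> move_arm(
  dp=[
    [0,0,0.002],
    [0,0,0.004],
    [0,0,0.006],
    [0,0,0.008],
    [0,0,0.008],
  ],
  dr=[
    [0,0,0],
    [0,0,0],
    [0,0,0],
    [0,0,0],
    [0,0,0],
  ],
)

```text
time_s: 8.95
tool_pos: [0.5051, -0.2074, 0.1733]
orientation: [0.519, 0.855, -0.0, -0.0]
contact_force: [0.1, -0.6, -0.7]
width: 0.048
grip_force: 30.0
```

No force with the underside about 2 mm below pin level, so the keyway looks to be over the pin. Continuing down against the seal.

>>> move_arm(
  dp=[
    [0,0,0.002],
    [0,0,0.004],
    [0,0,0.006],
    [0,0,0.007],
    [0,0,0.007],
  ],
  dr=[
    [0,0,0],
    [0,0,0],
    [0,0,0],
    [0,0,0],
    [0,0,0],
  ],
)

```text
time_s: 9.57
tool_pos: [0.5053, -0.2075, 0.1667]
orientation: [0.519, 0.855, 0.0, 0.0]
contact_force: [-1.8, 0.1, 3.5]
width: 0.0477
grip_force: 30.0
```

>>> move_arm(
  dp=[
    [0,0,0.002],
    [0,0,0.003],
    [0,0,0.004],
    [0,0,0.0045],
    [0,0,0.0045],
  ],
  dr=[
    [0,0,0],
    [0,0,0],
    [0,0,0],
    [0,0,0],
    [0,0,0],
  ],
)

```text
time_s: 10.2
tool_pos: [0.5053, -0.2075, 0.1622]
orientation: [0.519, 0.855, -0.0, 0.0]
contact_force: [-2.2, 0.8, 6.1]
width: 0.048
grip_force: 30.0
```

>>> move_arm(
  dp=[
    [0,0,0.0005],
    [0,0,0.001],
    [0,0,0.001],
    [0,0,0.001],
    [0,0,0.001],
  ],
  dr=[
    [0,0,0],
    [0,0,0],
    [0,0,0],
    [0,0,0],
    [0,0,0],
  ],
)

```text
time_s: 10.82
tool_pos: [0.5053, -0.2075, 0.1615]
orientation: [0.519, 0.855, -0.0, 0.0]
contact_force: [-3.4, 1.9, 8.5]
width: 0.0476
grip_force: 30.0
```

Run:
```python
from h import *
plan([.505,-.2075,.1616],27.5)
snap('side','s3');crop('s3','s3c',330,410,95,165,8)
```

```text
t 10.825 pos [ 0.5053 -0.2075  0.1615] yaw 27.5 j [-0.39  0.29  1.85 -0.    1.   -0.87] F [-3.4  1.9  8.5] tq [0.21 0.47 0.02] w 0.0476 g 30.00194103748072
dp [0.0001, -0.0003, -0.0001] dr [0.0001, 0.0002, 0.0]
```

View pics/s3c.png

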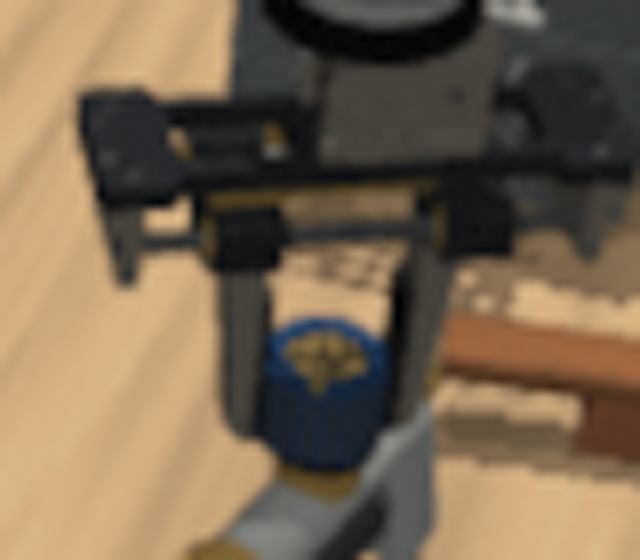

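The crop shows the cap fully down at crop (325,395), right above the brass collar, with the black seal hidden. The measured height (underside about 157 mm) and force agree with home, so I'm handing in.

```bash
python3 -c "
from rig import ctrl
print(ctrl.job_done())"
```

```text
the job is handed in; nothing more can be done
None
```

I handed the job in at about 10.9 s on the robot's clock, with the cap keyed over the pin, pushed home (underside about 157 mm) and still gripped and held down; the hand-in returned no verdict.

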